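Clip the handpiece rest onto its rubber-mounted dock

ROBOT

A 6-joint arm with a two-finger parallel gripper is mounted at the origin on the work surface. World frame = base frame: x ahead of the robot, y to its left, z up, the work surface at z = 0. Lengths are in mm, angles in rad, forces in N, time in s.
With the tool pointing down it reaches from about 275 to 1000 mm from the base axis. Payload 8.4 kg.
Tool frame: the origin (TCP) lies on the mounting face of the last link; the fingertips stand 173 mm ahead of it and the grasp point (between the pads) lies 155 mm ahead of it; z points along the fingers, y is the direction in which the jaws open and shut (so a half turn about z gives the same grasp; the last joint's range is limited). The gripper opens to 85 mm and grips with 20 to 120 N. Pads are 22 mm wide; open, the fingers measure 114 mm over their backs; the gripper's body (76 mm by 85 mm) begins 54 mm behind the grasp point. The pads swing forward as they close: fully open they stand 13 mm farther back than shut.
Start: joints at [1.141, 0.353, 1.633, -0, 1.155, -0.002], TCP at [259.293, 568.68, 404.681] pointing down, gripper open.
Joint ranges: [-2.63, 2.63], [-0.92, 2.1], [0.06, 2.66], [-1.3, 4.44], [0, 2.69], [-3.02, 3.02]. Speed limits (rad/s): [2.22, 2.22, 2.79, 3.14, 3.14, 3.14].

INTERFACE

Orientations are given as [roll, pitch, yaw] about the fixed x, y, z axes, in that order (R = Rz(yaw) Ry(pitch) Rx(roll)).
In Python, from rig import readout, imaging, ticket gives the robot as it stands.
- The arm moves only by the tool step_arm, never from a script. Its argument "deltas" is a list of rows, each an object with "translation": the shift along the tool's x, y, z in cm, a list of three; "rot": the turn, a rotation vector about the tool's x, y, z in rad, a list of three. In form: [{"translation": [x, y, z], "rot": [rx, ry, rz]}, ...]. A call has 1 to 8 rows; each row is the pose to reach, as a shift and turn from the pose commanded when the call began, along the tool's axes at that moment; what a row does not reach only later rows make up. A row lasts 1/8 s, in which the tool goes at most 62.5 mm and 10.7 degrees, less where a joint would pass 70% of its speed; a pose out of reach is approached as far as the arm can. A call with a gripper value outside its range is refused whole. "grip" is the closure in counts, from 0 (fully open) to 255 (shut), set as the call begins (left out, the last holds). The fingers move at their own pace and stop on an object; "squeeze" is the grip in N (left out, the last holds). Time passes only in rows, so rows that repeat a pose let the fingers close. It gives the time, the measured TCP pose, the force and the opening at its end, in the units of the state.
- readout.sense(): the state, without advancing time (a new reading comes with each control period).
- imaging.grab_frame(name): name is "side" or "top"; returns a dict with "image" (400x640x3 uint8, red, green, blue), "camera_matrix" (3x3 intrinsics, pixels), "world_to_cam" (4x4, takes a point from world to camera coordinates). Camera axes: x right, y up, looking along -z (the intrinsics and any distortion apply to the point x, -y, -z); pixel columns grow to the right and rows downward; lengths in mm; the calibration is good to about 2 mm. A picture is of the moment at which its call begins. There is no depth.
- ticket.sign_off(): hands the job in, once; it reports no verdict.
The state is a dict: "clock": time; "qpos": joint angles; "qvel": joint speeds; "joint_efforts": joint torques, N m; "eef_pos": TCP position; "tcp_rot": TCP orientation; "contact_force": force on the tool from outside, world axes, zero at the start; "wrist_torque": the same for the moment, N m; "opening": opening from 0.0 (shut) to 1.0 (fully open).
Only numpy, scipy, OpenCV 4.12 (cv2) and the standard library are available. Lean on these libraries where they do the work, as an engineer would, in place of code of your own. Each camera call takes 0.05 s, during which the arm holds its last target.

TASK

Take the orange handpiece rest and push it straight down over the dock's two blue snap hooks until both sides have clicked in and it lies flat on the dock's plate, pressing gently: the dock sinks on its soft rubber feet by an amount that cannot be seen beforehand, and more than 30 N could break a hook. Then, to check the clips, pull up lightly on the rest until the dock's plate visibly rises about 3 mm above where it normally stands, and let go. Leave the other things on the bench where they are.

Things in the scene. Friction and masses are not known exactly. Their poses are not given: they have to be found in the camera images.
- rest: Orange plastic handpiece rest, 60 to 120 g, upright on the bench. Foot plate 50 mm (x) by 98 mm (y), 6 mm thick, with a window 16 (x) by 14 mm (y) at each end, spanning 25 to 39 mm from the middle along +y and -y. Above its middle stands a body 36 (x) by 44 mm (y). Origin: centre of the underside, z up. Same after a half turn; may be fitted either way round.
- rest_grip (a point): Middle of the rest's body, 36 mm above its underside; axes as the rest's. Grip here from above across the two x faces (36 mm wide), fingertips at least 10 mm above the underside. The body reaches 40 mm above the underside; two 6 mm walls along its x faces go on to 54 mm, forming a black-floored trough along y.
- rest_end_a (a point): Point on the rest's underside, 46 mm from its origin along its +y; axes as the rest's.
- rest_end_b (a point): Point on the rest's underside, 46 mm from its origin along its -y; axes as the rest's.
- dock: The dock's fixed dark steel foot, 110 mm (x) by 150 mm (y) by 16 mm, screwed to the bench. Origin: centre of its underside on the bench, z up. A grey aluminium plate floats above it on four rubber feet.
- dock_seat (a point): Centre of the top of the dock's floating plate (84 mm x, 124 mm y, 12 mm thick), z up, 70 mm above the bench when unloaded. It moves only up and down, 0.4 N per mm, to 20 mm up; 2 to 26 mm down (not known beforehand) a hidden hard rubber buffer, 10 N per mm, stops it. Clicked in, the rest lies on it, origin here, y along y, with play of 1.5 mm up and about 2 mm sideways.
- hook_l_top (a point): Top of the blue spring hook at +y: 35 mm from the seat's centre, 25 mm above the plate, 11 mm wide (x). Upright arm 32.5 to 37.5 mm from the centre, with a nose pointing outward to 42 mm, flat below (7.5 mm above the plate), sloping in from 10 mm up to 36 mm at the top. It passes up through a window of the rest, whose outer edge bends it in by 3 mm.
- hook_r_top (a point): Top of the blue spring hook at -y, a mirror image of the other. A hook springs out over the foot once that is within 1.5 mm of the plate. Passing both hooks takes about 7 to 14 N in all (it varies between starts) and pushes the plate down meanwhile; off-centre along y it takes more, and the hooks push sideways by about 2.5 N per mm. 17 N against the plate then means that the rest is home.
- bur_block: Bystander, to be left alone: wooden block, 90 x 55 x 30 mm, carrying two rows of burs; origin: centre of its underside.
- jar: Bystander, to be left alone: amber glass jar with a black cap, 44 mm wide, 55 mm high; origin: centre of its underside.
- hammer: Bystander, to be left alone: hammer, 220 mm long, lying; origin: about its middle, on the bench.
- graver: Bystander, to be left alone: graver shaped like a screwdriver, 160 mm long, lying; origin: about its middle, on the bench.
- charcoal_block: Bystander, to be left alone: black soldering block, 75 x 50 x 30 mm; origin: centre of its underside.
- dish: Bystander, to be left alone: brass dish, 56 mm wide, 20 mm high; origin: centre of its underside.
- pot: Bystander, to be left alone: white ceramic pot with a lid, 56 mm wide, 46 mm high; origin: centre of its underside.
Mind the look-alikes: they are no part of the job. What is shaped like the rest but green or purple is not meant. Leave any yellow look-alike of the dock alone.

How it is judged (in metres and radians):
On the way, in this order (a step that is already met when the one before it is completed fails the run):
1. the rest is pushed down over both hooks: both ends of its underside less than 1.2 mm above the dock's plate, square on it (z of each of rest_end_a, rest_end_b in the frame of dock_seat below 0.0012 m and horizontal distance between rest and dock_seat below 0.006 m and angle between the y axis of rest and the y axis of dock_seat, either way round below 0.15 rad), for 0.2 s.
2. pulled up lightly: the dock's plate is lifted at least 1.5 mm above its unloaded height with the rest still clipped in (both ends less than 4 mm above the plate) (z of each of rest_end_a, rest_end_b in the frame of dock_seat below 0.004 m and horizontal distance between rest and dock_seat below 0.006 m and angle between the y axis of rest and the y axis of dock_seat, either way round below 0.15 rad and height (world z) of dock_seat above 0.0715 m), for 0.15 s.
At the end, for the whole second after the job is handed in: The rest lies still, clipped under both hooks and released: both ends of its underside less than 1.2 mm above the dock's plate, its middle within 6 mm and its length within 0.15 rad of the plate's; the plate less than 1.5 mm above its unloaded height (all of step 1 and linear speed of rest below 0.02 m/s and height (world z) of dock_seat below 0.0715 m); the robot touches nothing.
It fails at once if the rest pressed or pulled on the dock with more than 30 N (all contacts added up, sideways ones too) (contact force between rest and dock above 30 N).
It fails at once if the robot pressed on the dock or its hooks with more than 10 N (contact force between any of the fingers, the arm and dock above 10 N).
It fails at once if one of the other things on the bench moved by more than 20 mm (distance of any of bur_block, jar, hammer, graver, charcoal_block, dish, pot from where it was at the start of the episode above 0.02 m).
It also fails if it takes over 64 s, if anything falls off the work surface, if the arm or the gripper's body presses on something with over 40 N, if the wrist force passes 120 N, or if a joint passes its speed limit or range.

## Working session

There is one attempt and no reset: what is moved stays moved. The work goes in short steps, Python scripts to look and compute and a tool call to move; the robot and the scene stay as the last step left them, time stands still between calls to the robot, and variables do not carry over. Pictures are saved under pics/ and viewed, and the job is handed in when it is done.

Besides the shell and the picture viewer there is one more tool, called after "Emit:" as name([rows], argument=value, ...), one row to a line, values as JSON. step_arm: Moves the arm, as the interface text tells. Its arguments: {"type":"object","properties":{"deltas":{"type":"array","items":{"type":"object","properties":{"translation":{"type":"array","items":{"type":"number"}},"rot":{"type":"array","items":{"type":"number"}}}}},"grip":{"type":"number"},"squeeze":{"type":"number"}},"required":["deltas"]}

```bash
mkdir -p pics; ls; python3 - <<'E'
from rig import readout, imaging
import cv2,numpy as np
print(readout.sense())
for n in("side","top"):
    f=imaging.grab_frame(n); cv2.imwrite(f"pics/{n}0.png",f["image"][:,:,::-1]); print(n,np.array(f["camera_matrix"]).tolist(),np.array(f["world_to_cam"]).round(4).tolist(),[k for k in f])
E
```

```text
pics
{'clock': 0.0, 'qpos': array([ 1.14057160e+00,  3.53634186e-01,  1.63413312e+00,  1.22947420e-05,
        1.15519014e+00, -2.39749291e-03]), 'qvel': array([-0.00053372,  0.00233007,  0.0009133 ,  0.00060525, -0.00034828,
        0.00011655]), 'joint_efforts': array([ 6.37581579e-04, -6.05279231e+01, -3.42065406e+01,  1.61973062e-04,
        9.61502868e-03, -1.41638969e-05]), 'eef_pos': array([259.20825247, 568.45651616, 403.97066857]), 'tcp_rot': array([-3.14022789e+00, -1.45133716e-05,  2.71376043e+00]), 'contact_force': array([ 0.30542306, -0.26108377, -0.71729264]), 'wrist_torque': array([ 0.0036289 , -0.02576911, -0.02665485]), 'opening': 0.9998296155227285}
side [[381.2512416219977, 0.0, 312.18125769786616], [0.0, 381.2512416219977, 200.56542645100652], [0.0, 0.0, 1.0]] [[-0.9371, 0.349, 0.008, 536.3003], [-0.2663, -0.7296, 0.6299, 74.9341], [0.2257, 0.5881, 0.7766, -1178.4666], [0.0, 0.0, 0.0, 1.0]] ['image', 'camera_matrix', 'world_to_cam']
top [[507.36960438158076, 0.0, 314.2946989741991], [0.0, 507.36960438158076, 201.7366983499205], [0.0, 0.0, 1.0]] [[-0.0369, -0.9993, -0.0047, 12.357], [0.9785, -0.0371, 0.2028, -563.6716], [-0.2028, 0.0028, 0.9792, -1258.2111], [0.0, 0.0, 0.0, 1.0]] ['image', 'camera_matrix', 'world_to_cam']
```

View pics/side0.png

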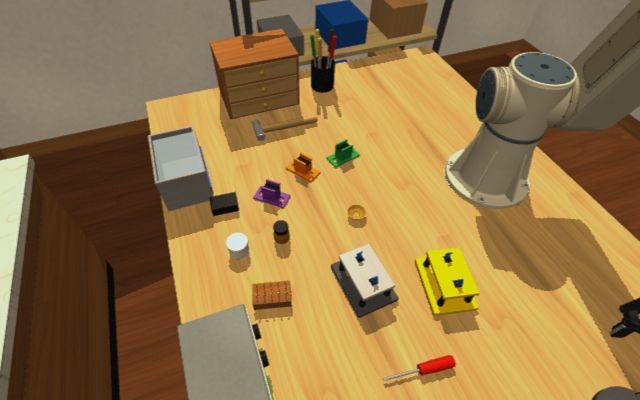

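View pics/top0.png

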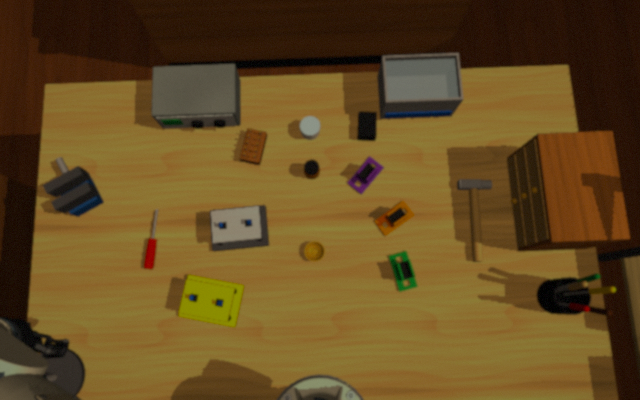

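The side view shows the orange rest at (303,166) and the grey dock at (364,275). The top view shows them at (394,217) and (238,228). I'll zoom in on both.

```bash
python3 - <<'E'
import cv2,numpy as np
s=cv2.imread("pics/side0.png");t=cv2.imread("pics/top0.png")
def c(im,u,v,w=40,h=30,k=10): return cv2.resize(im[v-h:v+h,u-w:u+w],None,fx=400/(2*w),fy=300/(2*h),interpolation=cv2.INTER_CUBIC)
cv2.imwrite("pics/crop0.png",np.vstack([np.hstack([c(s,303,166,28,21),c(t,394,217,28,21)]),np.hstack([c(s,364,277,48,36),c(t,238,228,48,36)])]))
E
```

```text
(no output)
```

View pics/crop0.png

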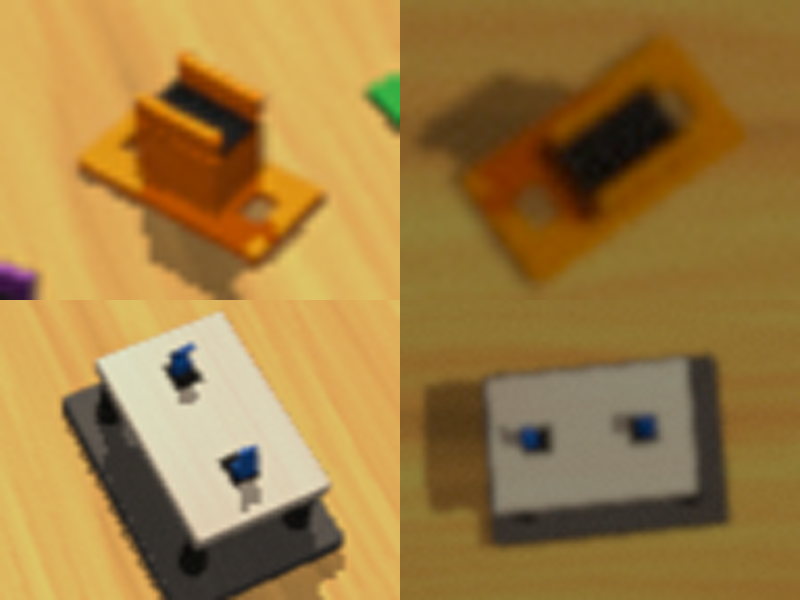

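```bash
cat > h.py <<'E'
import cv2,numpy as np
def ray(f,uv,z):
    K=np.array(f["camera_matrix"]);M=np.array(f["world_to_cam"]);R=M[:3,:3];c=-R.T@M[:3,3]
    uv=np.atleast_2d(uv).astype(float)
    d=np.c_[(uv[:,0]-K[0,2])/K[0,0],-(uv[:,1]-K[1,2])/K[1,1],-np.ones(len(uv))]@R
    return (c+d*((z-c[2])/d[:,2])[:,None])[:,:2]
def mask(f,lo,hi,roi):
    h=cv2.cvtColor(f["image"],cv2.COLOR_RGB2HSV); m=cv2.inRange(h,np.array(lo),np.array(hi)); o=np.zeros_like(m); x0,y0,x1,y1=roi; o[y0:y1,x0:x1]=m[y0:y1,x0:x1]; return o
def big(m):
    return max(cv2.findContours(m,cv2.RETR_EXTERNAL,cv2.CHAIN_APPROX_NONE)[0],key=cv2.contourArea)[:,0]
def rect(p):
    (x,y),(w,h),a=cv2.minAreaRect(p.astype(np.float32))
    a=np.deg2rad(a)+(0 if w>h else np.pi/2)   # long axis direction
    return np.round([x,y,max(w,h),min(w,h)],1),round((a+np.pi/2)%np.pi-np.pi/2,4)
E
python3 - <<'E'
from h import *
from rig import imaging
for n,rr,dr in(("side",(275,135,330,190),(325,235,405,320)),("top",(365,190,425,245),(200,195,275,255))):
    f=imaging.grab_frame(n); h=cv2.cvtColor(f["image"],cv2.COLOR_RGB2HSV)
    c=(303,172) if n=="side" else (385,212)
    m=mask(f,(5,190,90),(19,255,255),rr); p=big(m); print(n,"orange",len(p),cv2.boundingRect(p),rect(ray(f,p,6)))
    for q in ((294,157),(281,165),(315,180)): pass
    m=mask(f,(0,0,100),(180,70,255),dr); p=big(m); print("plate",cv2.boundingRect(p),rect(ray(f,p,70)))
    m=mask(f,(100,120,40),(130,255,255),dr)
    nn,l,st,ct=cv2.connectedComponentsWithStats(m)
    for i in range(1,nn): print("blue",st[i],ct[i],ray(f,ct[i],85).round(1))
    cv2.imwrite(f"pics/m_{n}.png",cv2.bitwise_or(mask(f,(5,190,90),(19,255,255),rr),mask(f,(0,0,100),(180,70,255),dr)))
E
```

```text
side orange 76 (286, 158, 34, 24) (array([ 522.5, -218.1,  101.9,   60.5]), np.float64(-0.9926))
plate (339, 244, 56, 56) (array([513.4, 198.8, 124. ,  84.6]), np.float64(-1.5062))
blue [357 252   5   7  21] [359.04761905 255.71428571] [[516.8 165.6]]
blue [371 277   6   7  31] [373.96774194 280.06451613] [[511.9 234.7]]
top orange 95 (374, 200, 41, 36) (array([ 524.3, -220.4,  105.2,   56.8]), np.float64(-1.0031))
plate (211, 206, 50, 37) (array([510.1, 194.4, 124.5,  83.5]), np.float64(-1.4956))
blue [247 221   4   4  13] [248.38461538 222.38461538] [[511.3 159.3]]
blue [219 223   5   5  15] [220.8 224.8] [[507.8 228.8]]
```

```bash
python3 -c "
import cv2,numpy as np
s=cv2.imread('pics/m_side.png');t=cv2.imread('pics/m_top.png')
def c(im,u,v,w,h): return cv2.resize(im[v-h:v+h,u-w:u+w],(400,300),interpolation=0)
cv2.imwrite('pics/m.png',np.vstack([np.hstack([c(s,303,166,28,21),c(t,394,217,28,21)]),np.hstack([c(s,364,277,48,36),c(t,238,228,48,36)])]))"
```

```text
(no output)
```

View pics/m.png

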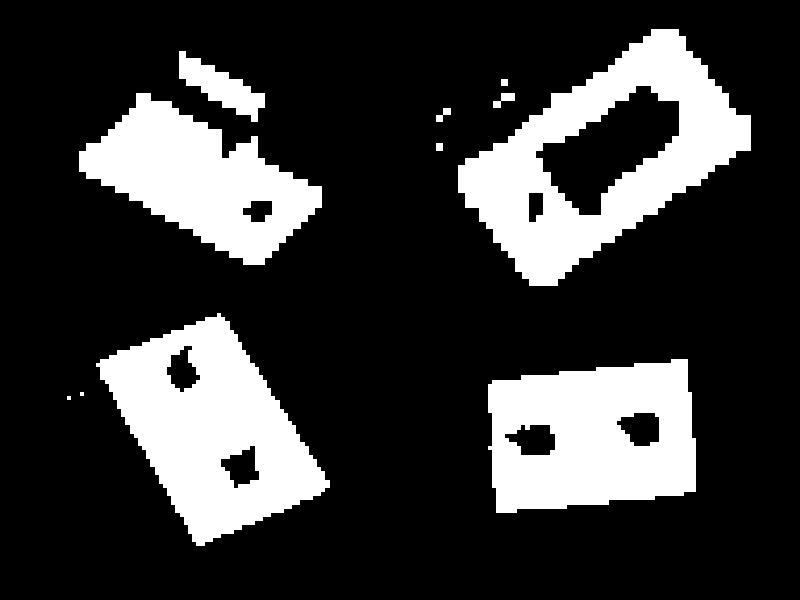

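The top-view masks are clean, and the plate measures 124x84 as expected. The views differ by about 4–5 mm because of calibration. I'll refine the rest's position in the side view using the diagonal corners of its foot, then compute the first move.

```bash
cat >> h.py <<'E'
from scipy.spatial.transform import Rotation as Ro
def delta(s,pos,yaw):
    """tool-frame shift (cm) and rotvec from measured state to pos, tool down with yaw"""
    R=Ro.from_euler('xyz',s["tcp_rot"]); G=Ro.from_euler('xyz',[np.pi,0,yaw])
    return (R.inv().apply(np.array(pos)-s["eef_pos"])/10).round(3),(R.inv()*G).as_rotvec().round(4)
E
python3 - <<'E'
from h import *
from rig import imaging,readout
f=imaging.grab_frame("side")
a=ray(f,[[286.2,167.6],[320.2,171.6]],6); print(a,a.mean(0), np.linalg.norm(a[0]-a[1]),np.hypot(50,98))
b=ray(f,[[286.2,168],[310.5,182]],3); print(np.arctan2(*(b[1]-b[0])[::-1]),np.linalg.norm(b[1]-b[0]))
s=readout.sense(); print(s["clock"],delta(s,[524,-219.5,300],2.142))
E
```

```text
[[ 569.08600072 -240.52355438]
 [ 475.77135542 -188.3902015 ]] [ 522.42867807 -214.45687794] 106.89017498918356 110.01818031580054
2.1329674956367937 95.62150263968485
0.25 (array([-56.786, -60.715,  10.473]), array([-7.000e-04,  2.000e-04,  5.718e-01]))
```

Emit:
step_arm([
  {"translation":[-56.8,-60.5,10.4],"rot":[0,0,0.572]},
  {"translation":[-56.8,-60.5,10.4],"rot":[0,0,0.572]},
  {"translation":[-56.8,-60.5,10.4],"rot":[0,0,0.572]},
  {"translation":[-56.8,-60.5,10.4],"rot":[0,0,0.572]},
  {"translation":[-56.8,-60.5,10.4],"rot":[0,0,0.572]},
  {"translation":[-56.8,-60.5,10.4],"rot":[0,0,0.572]},
  {"translation":[-56.8,-60.5,10.4],"rot":[0,0,0.572]},
  {"translation":[-56.8,-60.5,10.4],"rot":[0,0,0.572]},
], grip=0, squeeze=70)

```text
clock: 1.25
eef_pos: [418.6, 96.8, 342.6]
tcp_rot: [3.141, 0.0, 2.142]
contact_force: [1.0, 0.2, -0.1]
opening: 0.997
```

```bash
python3 - <<'E'
from h import *
from rig import imaging,readout
s=readout.sense(); print(s["clock"],s["eef_pos"],s["tcp_rot"],delta(s,[523.5,-218.5,300],2.142))
E
```

```text
1.25 [418.56501162  96.81887017 342.59813126] [3.14057252e+00 3.59954346e-04 2.14206169e+00] (array([-32.197,  -8.226,   4.263]), array([0.001 , 0.0004, 0.0001]))
```

Emit:
step_arm([
  {"translation":[-32.2,-8.2,4.3],"rot":[0,0,0]},
  {"translation":[-32.2,-8.2,4.3],"rot":[0,0,0]},
  {"translation":[-32.2,-8.2,4.3],"rot":[0,0,0]},
  {"translation":[-32.2,-8.2,4.3],"rot":[0,0,0]},
  {"translation":[-32.2,-8.2,4.3],"rot":[0,0,0]},
  {"translation":[-32.2,-8.2,4.3],"rot":[0,0,0]},
  {"translation":[-32.2,-8.2,4.3],"rot":[0,0,0]},
  {"translation":[-32.2,-8.2,4.3],"rot":[0,0,0]},
])

```text
clock: 2.25
eef_pos: [522.8, -215.4, 299.4]
tcp_rot: [-3.141, -0.001, 2.142]
contact_force: [0.9, 0.3, 0.4]
opening: 0.995
```

```bash
python3 - <<'E'
from h import *
from rig import imaging,readout
s=readout.sense(); print(s["clock"],s["eef_pos"],s["tcp_rot"],s["qpos"],delta(s,[523.5,-218.5,191],2.142))
o=[]
for n,u,v in(("side",303,150),("top",394,217)):
    f=imaging.grab_frame(n); o.append(cv2.resize(f["image"][v-50:v+50,u-66:u+66,::-1],(400,300)))
cv2.imwrite("pics/pre.png",np.hstack(o))
E
```

```text
2.25 [ 522.76576612 -215.3783503   299.42137363] [-3.14118695e+00 -1.09134877e-03  2.14221981e+00] [-3.93545578e-01  3.85132125e-01  1.85270034e+00  3.66195484e-04
  9.04888365e-01 -9.65195673e-01] (array([-0.314, -0.103, 10.842]), array([-0.0004, -0.0011,  0.0002]))
```

View pics/pre.png

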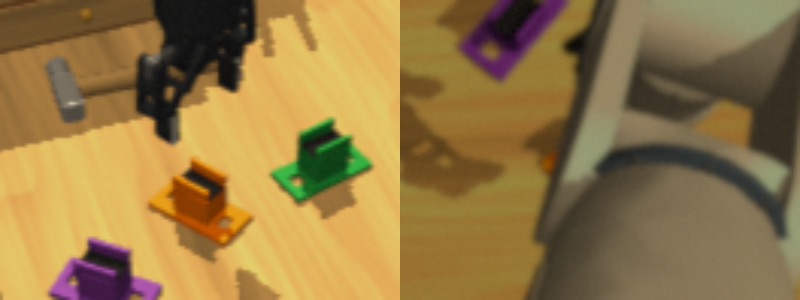

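The gripper is over the orange rest, well aligned and clear of the green one. Next I go down to the grip height.

Emit:
step_arm([
  {"translation":[-0.2,-0.1,3],"rot":[0,0,0]},
  {"translation":[-0.2,-0.1,6],"rot":[0,0,0]},
  {"translation":[-0.2,-0.1,8],"rot":[0,0,0]},
  {"translation":[-0.2,-0.1,9.5],"rot":[0,0,0]},
  {"translation":[-0.2,-0.1,10.4],"rot":[0,0,0]},
  {"translation":[-0.2,-0.1,10.8],"rot":[0,0,0]},
  {"translation":[-0.2,-0.1,10.8],"rot":[0,0,0]},
])

```text
clock: 3.22
eef_pos: [523.6, -218.7, 191.7]
tcp_rot: [3.141, 0.0, 2.142]
contact_force: [-0.1, -0.1, 0.8]
opening: 0.998
```

```bash
python3 - <<'E'
from h import *
from rig import imaging,readout
s=readout.sense(); print(s["clock"],s["eef_pos"],s["tcp_rot"],s["contact_force"])
f=imaging.grab_frame("side");u,v=303,160;cv2.imwrite("pics/down.png",cv2.resize(f["image"][v-45:v+45,u-60:u+60,::-1],(640,480),interpolation=cv2.INTER_CUBIC))
E
```

```text
3.225 [ 523.63056217 -218.74165513  191.71115677] [3.14141335e+00 2.59015820e-04 2.14186597e+00] [-0.09080728 -0.10164768  0.84514785]
```

View pics/down.png

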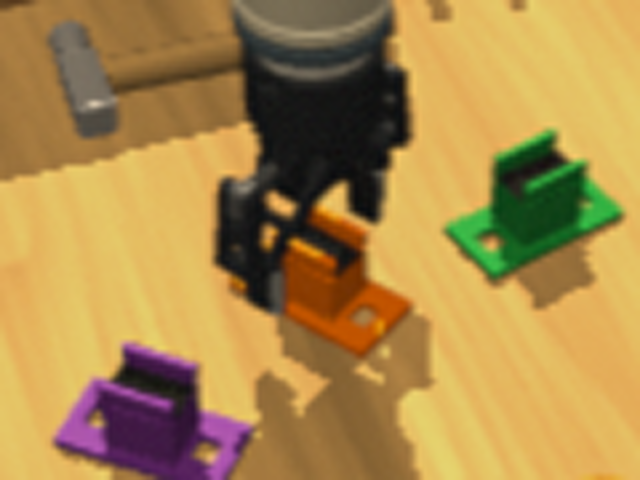

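The fingers straddle the orange body, so I close them.

Emit:
step_arm([
  {"translation":[0,0,0],"rot":[0,0,0]},
  {"translation":[0,0,0],"rot":[0,0,0]},
  {"translation":[0,0,0],"rot":[0,0,0]},
  {"translation":[0,0,0],"rot":[0,0,0]},
  {"translation":[0,0,0],"rot":[0,0,0]},
  {"translation":[0,0,0],"rot":[0,0,0]},
  {"translation":[0,0,0],"rot":[0,0,0]},
], grip=255, squeeze=80)

```text
clock: 4.15
eef_pos: [523.8, -218.9, 192.0]
tcp_rot: [3.141, 0.001, 2.142]
contact_force: [-0.3, 0.3, 5.5]
opening: 0.413
```

Emit:
step_arm([
  {"translation":[0,0,-2],"rot":[0,0,0]},
  {"translation":[0,0,-5],"rot":[0,0,0]},
  {"translation":[0,0,-10],"rot":[0,0,0]},
  {"translation":[0,0,-14],"rot":[0,0,0]},
  {"translation":[0,0,-15],"rot":[0,0,0]},
  {"translation":[0,0,-15],"rot":[0,0,0]},
])

```text
clock: 4.9
eef_pos: [523.3, -218.7, 341.3]
tcp_rot: [3.142, 0.0, 2.142]
contact_force: [-0.1, 0.4, -0.7]
opening: 0.409
```

```bash
python3 - <<'E'
from h import *
from rig import imaging,readout
s=readout.sense(); print(s["clock"],s["eef_pos"],s["tcp_rot"],s["contact_force"],delta(s,[511.8,196.6,341],1.640))
f=imaging.grab_frame("side");u,v=303,120;cv2.imwrite("pics/up.png",cv2.resize(f["image"][v-45:v+45,u-60:u+60,::-1],(640,480),interpolation=cv2.INTER_CUBIC))
E
```

```text
4.9 [ 523.30411576 -218.69533786  341.27864436] [3.14150088e+00 1.71958818e-04 2.14179254e+00] [-0.10239346  0.35856632 -0.7395866 ] (array([3.5563e+01, 2.1478e+01, 2.4000e-02]), array([1.000e-04, 1.000e-04, 5.018e-01]))
```

View pics/up.png

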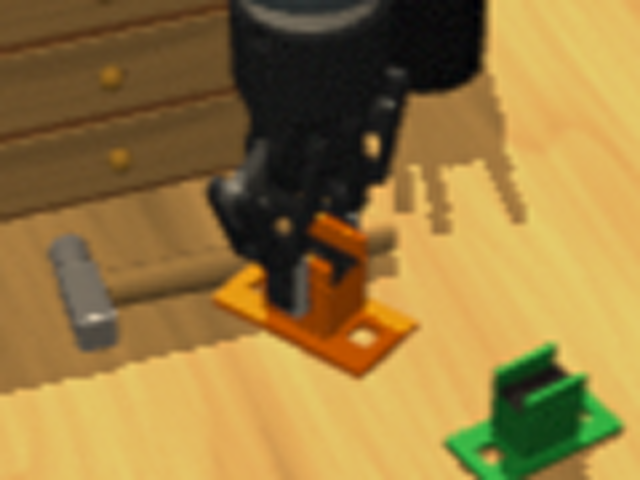

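Rest held; the underside is about 192 mm below the TCP. Next I move it above the dock.

Emit:
step_arm([
  {"translation":[35.5,21.5,0],"rot":[0,0,0.502]},
  {"translation":[35.5,21.5,0],"rot":[0,0,0.502]},
  {"translation":[35.5,21.5,0],"rot":[0,0,0.502]},
  {"translation":[35.5,21.5,0],"rot":[0,0,0.502]},
  {"translation":[35.5,21.5,0],"rot":[0,0,0.502]},
  {"translation":[35.5,21.5,0],"rot":[0,0,0.502]},
  {"translation":[35.5,21.5,0],"rot":[0,0,0.502]},
  {"translation":[35.5,21.5,0],"rot":[0,0,0.502]},
])

```text
clock: 5.95
eef_pos: [511.7, 198.9, 339.4]
tcp_rot: [-3.139, 0.0, 1.644]
contact_force: [-0.6, -0.2, -1.5]
opening: 0.411
```

Emit:
step_arm([
  {"translation":[0,0,2],"rot":[0,0,0]},
  {"translation":[0,0,3],"rot":[0,0,0]},
  {"translation":[0,0,3],"rot":[0,0,0]},
  {"translation":[0,0,3],"rot":[0,0,0]},
  {"translation":[0,0,3],"rot":[0,0,0]},
])

```text
clock: 6.58
eef_pos: [512.8, 196.0, 312.0]
tcp_rot: [3.141, -0.0, 1.639]
contact_force: [-1.2, 0.3, -0.3]
opening: 0.407
```

```bash
python3 - <<'E'
from h import *
from rig import imaging,readout
s=readout.sense(); print(s["clock"],s["eef_pos"],s["tcp_rot"],s["contact_force"])
o=[]
for n,u,v in(("side",364,260),("top",238,228)):
    f=imaging.grab_frame(n);np.save(f"pics/{n}_hov.npy",f["image"]); o.append(cv2.resize(f["image"][v-45:v+45,u-60:u+60,::-1],(400,300),interpolation=cv2.INTER_CUBIC))
cv2.imwrite("pics/hov.png",np.hstack(o))
E
```

```text
6.575 [512.776784   195.96020965 312.0366398 ] [ 3.14075453e+00 -2.50980627e-04  1.63941028e+00] [-1.20737745  0.31828322 -0.32719427]
```

View pics/hov.png

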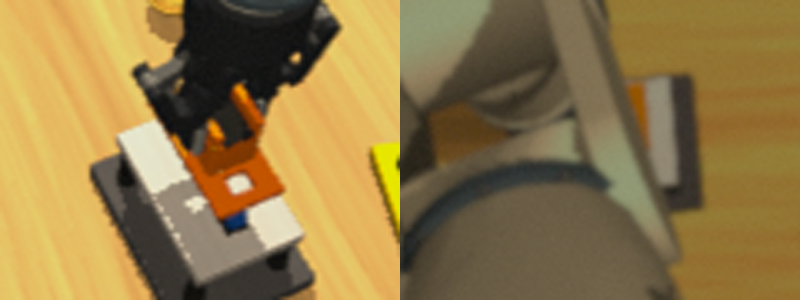

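The side view shows the rest's near window and near end. The top view is mostly hidden except for the far end of the foot. Now I measure the rest relative to the plate within the same view.

```bash
python3 - <<'E'
from h import *
a=np.load("pics/side_hov.npy");b=np.load("pics/top_hov.npy")
A=cv2.resize(a[250:286,352:400,::-1],(400,300),interpolation=cv2.INTER_CUBIC);B=cv2.resize(b[196:256,228:308,::-1],(400,300),interpolation=cv2.INTER_CUBIC)
cv2.imwrite("pics/hz.png",np.hstack([A,B]))
E
```

```text
(no output)
```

View pics/hz.png

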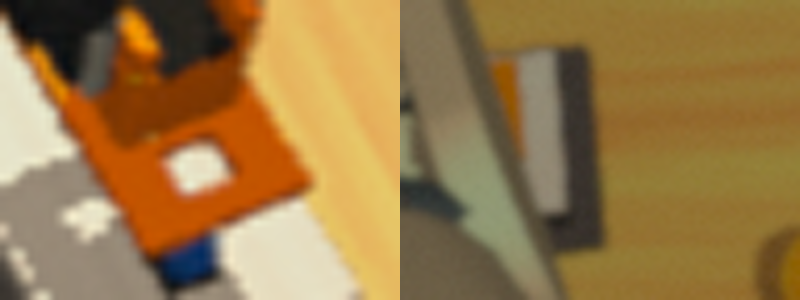

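```bash
cat > side.py <<'E'
from h import *
from rig import imaging
def edges(f,im,zu,roi):
    """orange foot edges in side view, rotated into dock frame about side-plate centre"""
    g=dict(f); g["image"]=im
    m=mask(g,(3,170,70),(19,255,255),roi); p=big(m)
    c=np.array([513.4,198.8]); a=1.640-np.pi/2
    Rm=np.array([[np.cos(a),np.sin(a)],[-np.sin(a),np.cos(a)]])
    lo=(ray(f,p,zu)-c)@Rm.T; hi=(ray(f,p,zu+6)-c)@Rm.T
    return p,lo,hi
E
python3 - <<'E'
from side import *
f=imaging.grab_frame("side")
im=np.load("pics/side_hov.npy")
p,lo,hi=edges(f,im,120,(345,245,400,290))
for q,l,h in zip(p,lo,hi): print(q,l.round(1),h.round(1))
E
```

```text
[374 245] [-30.6 -27.4] [-27.9 -24.4]
[374 246] [-29.2 -25.1] [-26.6 -22.1]
[375 247] [-30.  -21.8] [-27.3 -18.9]
[376 248] [-30.7 -18.5] [-28.  -15.6]
[377 249] [-31.4 -15.3] [-28.7 -12.4]
[377 250] [-30.1 -13. ] [-27.4 -10.1]
[378 251] [-30.8  -9.8] [-28.1  -6.9]
[378 252] [-29.4  -7.5] [-26.8  -4.7]
[379 253] [-30.2  -4.3] [-27.5  -1.5]
[380 254] [-30.9  -1.1] [-28.2   1.7]
[380 255] [-29.5   1.2] [-26.9   3.9]
[379 256] [-26.1   2.5] [-23.5   5.2]
[378 257] [-22.7   3.8] [-20.1   6.5]
[377 257] [-20.7   2.9] [-18.1   5.6]
[376 257] [-18.6   2. ] [-16.1   4.7]
[375 257] [-16.6   1. ] [-14.    3.8]
[374 258] [-13.2   2.4] [-10.7   5.1]
[373 259] [-9.9  3.7] [-7.4  6.4]
[372 259] [-7.8  2.8] [-5.4  5.5]
[371 259] [-5.8  1.8] [-3.3  4.6]
[370 258] [-5.  -1.3] [-2.6  1.5]
[370 257] [-6.3 -3.6] [-3.9 -0.8]
[371 256] [-9.7 -4.9] [-7.2 -2.1]
[370 255] [-8.9 -8.1] [-6.4 -5.2]
[370 254] [-10.2 -10.3] [-7.7 -7.5]
[369 253] [ -9.5 -13.5] [ -7.  -10.7]
[369 252] [-10.8 -15.8] [ -8.3 -13. ]
[368 251] [-10.  -19.1] [ -7.5 -16.2]
[367 250] [ -9.2 -22.3] [ -6.8 -19.4]
[366 251] [ -5.9 -20.9] [ -3
[... 2727 characters left out ...]
 ] [-23.6  13.7]
[380 258] [-25.5   7.9] [-22.9  10.6]
[381 257] [-28.9   6.6] [-26.3   9.3]
[381 256] [-30.2   4.3] [-27.6   7. ]
[382 255] [-33.7   3. ] [-31.    5.7]
[382 254] [-35.    0.8] [-32.3   3.5]
[382 253] [-36.4  -1.5] [-33.6   1.3]
[383 252] [-39.8  -2.8] [-37.1  -0.1]
[383 251] [-41.2  -5.1] [-38.4  -2.3]
[382 250] [-40.5  -8.3] [-37.7  -5.5]
[382 249] [-41.8 -10.6] [-39.1  -7.8]
[381 248] [-41.1 -13.9] [-38.4 -11. ]
[380 247] [-40.4 -17.1] [-37.7 -14.2]
[380 246] [-41.8 -19.5] [-39.1 -16.5]
[379 245] [-41.1 -22.7] [-38.4 -19.8]
[378 245] [-39.  -23.7] [-36.3 -20.7]
[377 245] [-36.9 -24.6] [-34.2 -21.6]
[376 245] [-34.8 -25.5] [-32.1 -22.6]
[375 245] [-32.7 -26.5] [-30.  -23.5]
```

```bash
python3 - <<'E'
from h import *
from rig import imaging
f=imaging.grab_frame("top"); im=np.load("pics/top_hov.npy"); hsv=cv2.cvtColor(im,cv2.COLOR_RGB2HSV)
c=np.array([510.1,194.4]); a=0.069
Rm=np.array([[np.cos(a),np.sin(a)],[-np.sin(a),np.cos(a)]])
for r in (212,214,216,218,220,222,224):
    S=hsv[r,244:268,1].astype(int)
    # crossing of saturation orange->grey (half level)
    g=S[S.argmin()]; i=np.where(S>150)[0]; i=i[i<10]
    print(r,S.tolist())
    if len(i):
        k=i.max(); e=244+k+(S[k]-125)/(S[k]-S[k+1]); 
        print("  edge",round(e,2),((ray(f,[e,r],120)-c)@Rm.T).round(1),"z126",((ray(f,[e,r],126)-c)@Rm.T).round(1))
E
```

```text
212 [97, 115, 151, 214, 255, 255, 219, 135, 75, 51, 49, 47, 46, 47, 47, 55, 60, 57, 48, 52, 66, 107, 158, 172]
  edge 251.12 [[ 17.6 -48. ]] z126 [[ 16.4 -48.7]]
214 [90, 97, 121, 172, 227, 255, 255, 156, 93, 61, 50, 50, 50, 52, 55, 60, 60, 48, 55, 59, 70, 104, 152, 169]
  edge 251.49 [[ 12.5 -48.5]] z126 [[ 11.3 -49.2]]
216 [92, 95, 95, 117, 168, 228, 246, 180, 111, 66, 50, 50, 49, 51, 53, 55, 54, 56, 58, 48, 57, 96, 138, 170]
  edge 251.8 [[  7.5 -48.9]] z126 [[  6.3 -49.5]]
218 [93, 91, 95, 109, 138, 204, 244, 188, 116, 69, 52, 51, 54, 50, 49, 46, 46, 49, 60, 56, 62, 84, 140, 163]
  edge 251.88 [[  2.5 -48.7]] z126 [[  1.4 -49.3]]
220 [82, 82, 93, 89, 117, 162, 209, 198, 120, 72, 53, 51, 50, 49, 50, 50, 48, 57, 48, 49, 48, 77, 123, 160]
  edge 251.94 [[ -2.5 -48.4]] z126 [[ -3.6 -49.1]]
222 [77, 80, 87, 93, 101, 131, 181, 179, 122, 69, 56, 49, 51, 47, 52, 52, 49, 62, 60, 45, 57, 79, 121, 161]
  edge 251.95 [[ -7.5 -48. ]] z126 [[ -8.5 -48.7]]
224 [72, 75, 82, 88, 91, 98, 139, 166, 127, 76, 56, 51, 54, 53, 55, 52, 54, 57, 55, 57, 49, 68, 116, 165]
  edge 252.05 [[-12.4 -47.9]] z126 [[-13.5 -48.5]]
```

The views disagree in y: the side view says −3 mm and the top view +0.6 mm. My plate mask probably includes some of the side faces, so I'll check the plate edges at sub-pixel level.

```bash
python3 - <<'E'
from h import *
from rig import imaging
from scipy.ndimage import map_coordinates
a=0.069; ex=np.array([np.cos(a),np.sin(a)]); ey=np.array([-ex[1],ex[0]])
def proj(f,P):
    M=np.array(f["world_to_cam"]);K=np.array(f["camera_matrix"]);q=M[:3,:3]@P+M[:3,3]
    return K[0,0]*q[0]/-q[2]+K[0,2],K[1,1]*-q[1]/-q[2]+K[1,2]
for n,c in(("side",(513.4,198.8)),("top",(510.1,194.4))):
    f=imaging.grab_frame(n); g=cv2.cvtColor(cv2.imread(f"pics/{n}0.png"),cv2.COLOR_BGR2GRAY).astype(float)
    for nm,d,t,h in(("+x",ex,ey,42),("-x",-ex,ey,42),("+y",ey,ex,62),("-y",-ey,ex,62)):
        out=[]
        for o in np.arange(-8,10,1.0):
            v=[]
            for s in np.linspace(-.8,.8,25)*(104-h):
                u=proj(f,np.r_[np.array(c)+d*(h+o)+t*s,70]); v.append(map_coordinates(g,[[u[1]],[u[0]]],order=1)[0])
            out.append(int(np.median(v)))
        print(n,nm,out)
E
```

```text
side +x [214, 214, 213, 207, 195, 174, 147, 119, 96, 75, 63, 56, 52, 51, 51, 51, 50, 50]
side -x [211, 211, 211, 211, 210, 210, 208, 204, 198, 190, 185, 182, 182, 183, 182, 182, 182, 182]
side +y [207, 208, 208, 207, 198, 174, 145, 114, 92, 76, 63, 55, 50, 48, 48, 49, 49, 49]
side -y [215, 215, 215, 215, 215, 214, 212, 208, 200, 192, 185, 180, 180, 180, 179, 180, 180, 180]
top +x [132, 131, 131, 130, 128, 125, 120, 115, 109, 104, 100, 99, 100, 102, 105, 106, 107, 106]
top -x [132, 131, 129, 125, 121, 113, 103, 92, 82, 71, 62, 56, 52, 50, 50, 49, 49, 50]
top +y [129, 129, 127, 126, 123, 117, 108, 98, 88, 80, 72, 69, 67, 68, 70, 71, 72, 72]
top -y [132, 132, 131, 130, 127, 123, 116, 107, 95, 84, 72, 62, 55, 52, 50, 49, 49, 49]
```

```bash
python3 - <<'E'
from h import *
from rig import imaging
from scipy.ndimage import map_coordinates
a=0.069; ex=np.array([np.cos(a),np.sin(a)]); ey=np.array([-ex[1],ex[0]])
def proj(f,P):
    M=np.array(f["world_to_cam"]);K=np.array(f["camera_matrix"]);q=M[:3,:3]@P+M[:3,3]
    return K[0,0]*q[0]/-q[2]+K[0,2],K[1,1]*-q[1]/-q[2]+K[1,2]
f=imaging.grab_frame("side"); im=np.load("pics/side_hov.npy").astype(float)
def prof(d,t,h,ss,z,ch):
    out=[]
    for o in np.arange(-8,10,1.0):
        v=[]
        for s in ss:
            u=proj(f,np.r_[np.array([513.4,198.8])+d*(h+o)+t*s,z]); v.append(map_coordinates(im[:,:,ch],[[u[1]],[u[0]]],order=1)[0])
        out.append(int(np.median(v)))
    return out
for ch in (0,1,2):
    print("ch",ch,"+y near s[-18..0]",prof(ey,ex,49,np.linspace(-20,-8,15),126,ch)," s[10..20]",prof(ey,ex,49,np.linspace(12,20,15),126,ch))
    print("   +x",prof(ex,ey,25,np.linspace(0,40,25),126,ch),"-x",prof(-ex,ey,25,np.linspace(15,40,25),126,ch))
E
```

```text
ch 0 +y near s[-18..0] [194, 194, 194, 193, 189, 179, 166, 163, 175, 197, 215, 227, 229, 230, 229, 229, 229, 229]  s[10..20] [194, 194, 194, 194, 192, 182, 166, 142, 113, 79, 50, 27, 16, 12, 13, 13, 14, 20]
   +x [187, 190, 192, 194, 194, 194, 191, 182, 170, 161, 153, 161, 181, 195, 208, 220, 221, 216] -x [193, 193, 193, 194, 195, 198, 204, 212, 221, 226, 230, 230, 230, 230, 230, 230, 230, 230]
ch 1 +y near s[-18..0] [84, 83, 83, 82, 80, 78, 77, 94, 128, 166, 199, 216, 221, 222, 222, 221, 221, 221]  s[10..20] [83, 83, 84, 83, 82, 78, 71, 64, 56, 53, 50, 48, 47, 47, 48, 46, 44, 39]
   +x [82, 82, 83, 83, 83, 83, 81, 79, 77, 87, 103, 135, 163, 183, 197, 210, 216, 206] -x [83, 83, 82, 83, 86, 96, 112, 135, 158, 177, 188, 191, 189, 186, 184, 182, 182, 183]
ch 2 +y near s[-18..0] [0, 0, 0, 0, 0, 5, 21, 51, 93, 135, 168, 186, 193, 194, 194, 193, 193, 193]  s[10..20] [0, 0, 0, 0, 0, 0, 7, 21, 44, 67, 84, 91, 93, 94, 94, 90, 83, 69]
   +x [0, 0, 0, 0, 0, 0, 0, 4, 16, 41, 72, 109, 140, 159, 169, 182, 187, 178] -x [0, 0, 0, 0, 3, 13, 31, 52, 72, 87, 95, 99, 98, 96, 95, 94, 93, 95]
```

With the corrected edges, the y offset averages about 0 (±1.3 mm) and x is about 1.3 mm too far in +x. I'll shift x, go down to just above the hooks and check how each window lies over its hook.

Emit:
step_arm([
  {"translation":[0,-0.13,0.8],"rot":[0,0,0]},
  {"translation":[0,-0.13,1.6],"rot":[0,0,0]},
  {"translation":[0,-0.13,2.1],"rot":[0,0,0]},
  {"translation":[0,-0.13,2.1],"rot":[0,0,0]},
])

```text
clock: 7.42
eef_pos: [511.0, 196.0, 289.8]
tcp_rot: [-3.14, 0.0, 1.64]
contact_force: [-0.3, 0.9, -0.7]
opening: 0.412
```

```bash
python3 - <<'E'
from h import *
from rig import imaging,readout
s=readout.sense(); print(s["clock"],s["eef_pos"],s["tcp_rot"],s["contact_force"])
f=imaging.grab_frame("side");np.save("pics/side_h2.npy",f["image"])
M=cv2.resize(f["image"][235:307,325:421,::-1],(800,600),interpolation=cv2.INTER_CUBIC)
cv2.imwrite("pics/h2.png",M)
E
```

```text
7.425 [511.02876689 195.95468988 289.82727193] [-3.14043942e+00  3.60853134e-04  1.63980732e+00] [-0.29496013  0.88697679 -0.74317522]
```

View pics/h2.png

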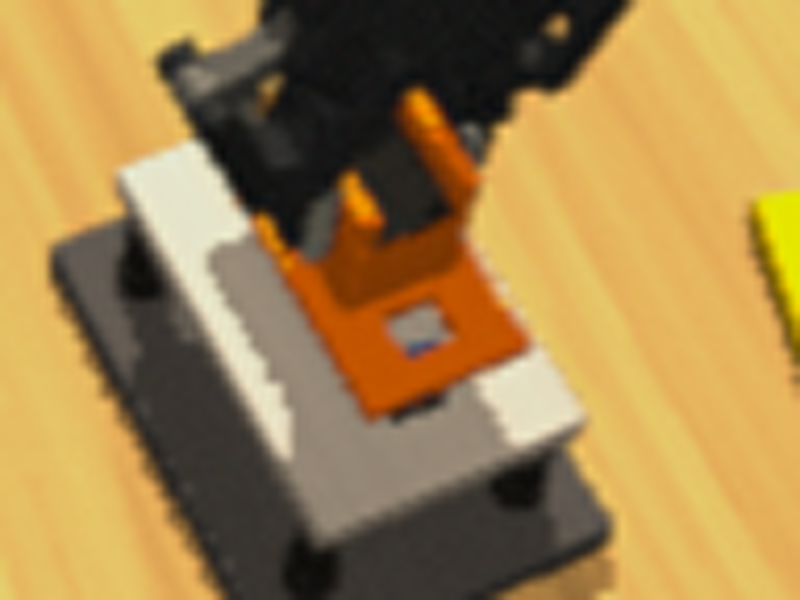

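```bash
python3 - <<'E'
from h import *
from rig import imaging
im=np.load("pics/side_h2.npy")
f=imaging.grab_frame("side")
c=np.array([512.6,197.8]);a=.069
Rm=np.array([[np.cos(a),np.sin(a)],[-np.sin(a),np.cos(a)]])
for v in range(269,281): print(v,[tuple(int(x) for x in im[v,u]) for u in range(370,382)])
for z in(95,98,104): print(z,((ray(f,[[374,277],[376,277],[378,275]],z)-c)@Rm.T).round(1).tolist())
b=cv2.imread("pics/side0.png")
for v in range(272,288): print(v,[tuple(int(x) for x in b[v,u,::-1]) for u in range(369,381)])
E
```

```text
269 [(124, 54, 0), (125, 54, 0), (128, 56, 1), (143, 63, 2), (169, 73, 0), (189, 82, 0), (192, 84, 0), (191, 81, 0), (195, 85, 0), (195, 85, 0), (194, 85, 0), (194, 83, 0)]
270 [(136, 59, 4), (150, 66, 0), (170, 74, 0), (188, 81, 0), (191, 81, 0), (184, 80, 0), (166, 72, 1), (175, 76, 0), (193, 84, 0), (195, 85, 0), (194, 83, 0), (194, 84, 0)]
271 [(179, 79, 0), (188, 80, 0), (181, 77, 0), (166, 70, 1), (156, 72, 22), (140, 78, 46), (141, 87, 58), (158, 74, 26), (191, 80, 0), (195, 84, 0), (195, 84, 0), (193, 83, 0)]
272 [(184, 78, 0), (158, 69, 1), (136, 63, 21), (135, 79, 51), (143, 109, 86), (148, 133, 114), (156, 133, 110), (171, 118, 84), (175, 78, 18), (192, 82, 0), (194, 84, 0), (194, 84, 0)]
273 [(186, 86, 11), (159, 90, 49), (141, 110, 89), (148, 132, 115), (150, 135, 117), (150, 137, 119), (152, 138, 120), (148, 121, 100), (144, 70, 30), (171, 72, 0), (194, 84, 0), (194, 84, 0)]
274 [(193, 85, 7), (178, 104, 69), (151, 132, 114), (151, 140, 121), (152, 138, 120), (149, 135, 117), (148, 136, 118), (145, 125, 107), (138, 90, 62), (158, 71, 13), (190, 81, 0), (194, 84, 0)]
275
[... 3690 characters left out ...]
, 98, 83), (170, 156, 134), (219, 205, 175), (224, 213, 182), (222, 212, 182)]
285 [(222, 211, 183), (221, 208, 179), (184, 174, 148), (94, 87, 75), (103, 92, 79), (135, 122, 105), (138, 124, 108), (142, 129, 111), (177, 163, 140), (221, 206, 177), (223, 210, 180), (221, 211, 181)]
286 [(222, 210, 182), (223, 211, 182), (221, 209, 179), (194, 182, 156), (149, 136, 118), (142, 128, 111), (142, 128, 111), (141, 128, 110), (148, 135, 117), (183, 169, 145), (221, 207, 177), (222, 210, 181)]
287 [(221, 208, 178), (221, 210, 180), (224, 212, 182), (223, 210, 180), (196, 182, 156), (146, 132, 114), (141, 128, 111), (140, 127, 110), (142, 128, 111), (176, 163, 140), (221, 205, 178), (221, 209, 180)]
```

```bash
python3 - <<'E'
from h import *
from rig import imaging
f=imaging.grab_frame("side")
c=np.array([512.6,197.8]);a=.069
Rm=np.array([[np.cos(a),np.sin(a)],[-np.sin(a),np.cos(a)]])
for z,p in((95,[[375,275.7],[374,276.0],[376,275.6]]),(103.8,[[375,276.8],[374,277.4],[376,276.5],[377,276.1]])): print(z,((ray(f,p,z)-c)@Rm.T).round(1).tolist())
E
```

```text
95 [[-1.9, 32.4], [0.5, 32.1], [-4.1, 33.1]]
103.8 [[3.0, 38.3], [5.7, 38.6], [0.6, 38.5], [-2.0, 38.6]]
```

The hook's inner edge reads 32.4 mm (nominal 32.5) and the window's outer edge 38.5 mm (nominal 39). That puts the rest about 0.5 mm off in y and good in x. I'll press down slowly and watch the force.

Emit:
step_arm([
  {"translation":[0.03,0,0.3],"rot":[0,0,0]},
  {"translation":[0.03,0,0.6],"rot":[0,0,0]},
  {"translation":[0.03,0,0.8],"rot":[0,0,0]},
  {"translation":[0.03,0,0.8],"rot":[0,0,0]},
])

```text
clock: 8.07
eef_pos: [511.1, 196.3, 282.3]
tcp_rot: [-3.141, 0.0, 1.64]
contact_force: [0.6, -0.4, -1.4]
opening: 0.409
```

Emit:
step_arm([
  {"translation":[0,0,0.15],"rot":[0,0,0]},
  {"translation":[0,0,0.3],"rot":[0,0,0]},
  {"translation":[0,0,0.4],"rot":[0,0,0]},
  {"translation":[0,0,0.4],"rot":[0,0,0]},
])

```text
clock: 8.57
eef_pos: [511.2, 196.3, 278.4]
tcp_rot: [-3.141, 0.0, 1.64]
contact_force: [-0.2, -1.1, -0.4]
opening: 0.412
```

Emit:
step_arm([
  {"translation":[0,0,0.15],"rot":[0,0,0]},
  {"translation":[0,0,0.3],"rot":[0,0,0]},
  {"translation":[0,0,0.4],"rot":[0,0,0]},
  {"translation":[0,0,0.4],"rot":[0,0,0]},
])

```text
clock: 9.07
eef_pos: [511.2, 196.3, 274.5]
tcp_rot: [3.142, 0.0, 1.64]
contact_force: [-0.6, -0.8, -0.1]
opening: 0.412
```

Emit:
step_arm([
  {"translation":[0,0,0.15],"rot":[0,0,0]},
  {"translation":[0,0,0.3],"rot":[0,0,0]},
  {"translation":[0,0,0.4],"rot":[0,0,0]},
  {"translation":[0,0,0.4],"rot":[0,0,0]},
  {"translation":[0,0,0.4],"rot":[0,0,0]},
])

```text
clock: 9.7
eef_pos: [511.2, 196.4, 270.6]
tcp_rot: [3.141, -0.0, 1.64]
contact_force: [0.6, -0.4, 0.9]
opening: 0.412
```

```bash
python3 - <<'E'
from h import *
from rig import imaging,readout
for i in range(4):
    f=imaging.grab_frame("side");s=readout.sense(); print(s["clock"],s["eef_pos"].round(1),s["contact_force"].round(2),s["wrist_torque"].round(3))
cv2.imwrite("pics/p1.png",cv2.resize(f["image"][235:307,325:421,::-1],(800,600),interpolation=cv2.INTER_CUBIC))
E
```

```text
9.75 [511.2 196.3 270.6] [-0.2  -0.91  2.39] [-0.187 -0.041  0.03 ]
9.8 [511.3 196.3 270.6] [ 0.79 -0.94  1.16] [-0.192 -0.039 -0.044]
9.85 [511.2 196.4 270.6] [ 0.83 -0.04  1.04] [-0.138 -0.053  0.016]
9.9 [511.2 196.3 270.6] [ 0.5  -0.14  2.2 ] [-0.171 -0.038 -0.018]
```

View pics/p1.png

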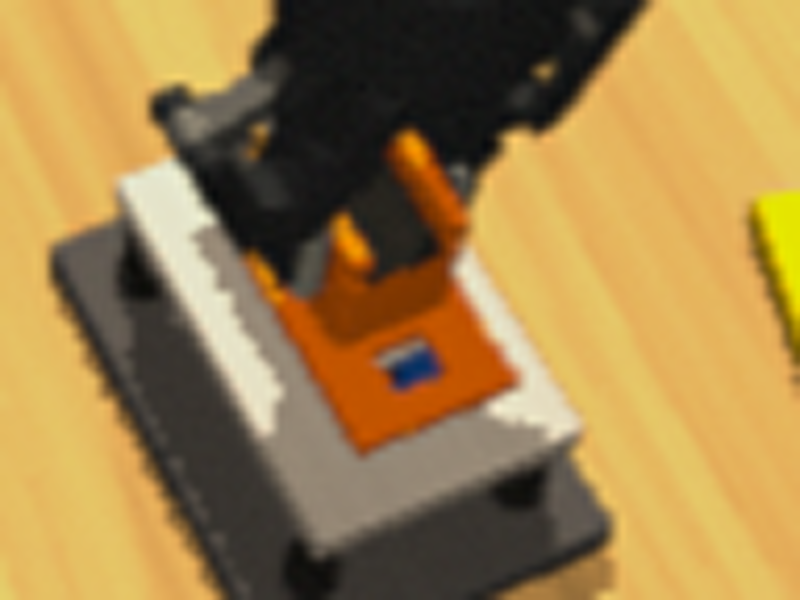

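The near hook sits inside its window and side forces are near zero. I'll carry on down.

Emit:
step_arm([
  {"translation":[0,0,0.15],"rot":[0,0,0]},
  {"translation":[0,0,0.3],"rot":[0,0,0]},
  {"translation":[0,0,0.3],"rot":[0,0,0]},
])

```text
clock: 10.28
eef_pos: [511.2, 196.3, 267.4]
tcp_rot: [-3.142, 0.0, 1.64]
contact_force: [-0.1, -0.3, 1.9]
opening: 0.411
```

Emit:
step_arm([
  {"translation":[0,0,0.15],"rot":[0,0,0]},
  {"translation":[0,0,0.3],"rot":[0,0,0]},
  {"translation":[0,0,0.3],"rot":[0,0,0]},
])

```text
clock: 10.65
eef_pos: [511.2, 196.3, 264.4]
tcp_rot: [3.142, 0.0, 1.64]
contact_force: [0.1, -1.0, 3.7]
opening: 0.412
```

```bash
cat > st.py <<'E'
from h import *
from rig import imaging,readout
import sys
F=[];T=[]
for i in range(4):
    f=imaging.grab_frame("side");s=readout.sense(); F.append(s["contact_force"]);T.append(s["wrist_torque"])
print(s["clock"],s["eef_pos"].round(1),s["tcp_rot"].round(4),np.mean(F,0).round(2),np.mean(T,0).round(3))
if len(sys.argv)>1: np.save("pics/"+sys.argv[1]+".npy",f["image"]);cv2.imwrite("pics/"+sys.argv[1]+".png",cv2.resize(f["image"][235:307,325:421,::-1],(800,600),interpolation=cv2.INTER_CUBIC))
E
python3 st.py
```

```text
10.85 [511.2 196.4 264.6] [ 3.1415 -0.      1.6398] [ 0.33 -0.83  3.14] [-0.247 -0.075  0.018]
```

Emit:
step_arm([
  {"translation":[0,0,0.1],"rot":[0,0,0]},
  {"translation":[0,0,0.2],"rot":[0,0,0]},
  {"translation":[0,0,0.2],"rot":[0,0,0]},
])

```text
clock: 11.22
eef_pos: [511.2, 196.4, 262.5]
tcp_rot: [3.141, -0.0, 1.64]
contact_force: [0.7, 0.4, 3.1]
opening: 0.411
```

Emit:
step_arm([
  {"translation":[0,0,0.1],"rot":[0,0,0]},
  {"translation":[0,0,0.2],"rot":[0,0,0]},
  {"translation":[0,0,0.2],"rot":[0,0,0]},
])

```text
clock: 11.6
eef_pos: [511.3, 196.3, 260.5]
tcp_rot: [3.142, -0.0, 1.64]
contact_force: [0.8, -0.8, 4.6]
opening: 0.409
```

```bash
python3 st.py p2
```

```text
11.8 [511.2 196.3 260.5] [ 3.1415 -0.      1.6398] [ 0.74 -1.04  4.84] [-0.22  -0.051 -0.015]
```

View pics/p2.png

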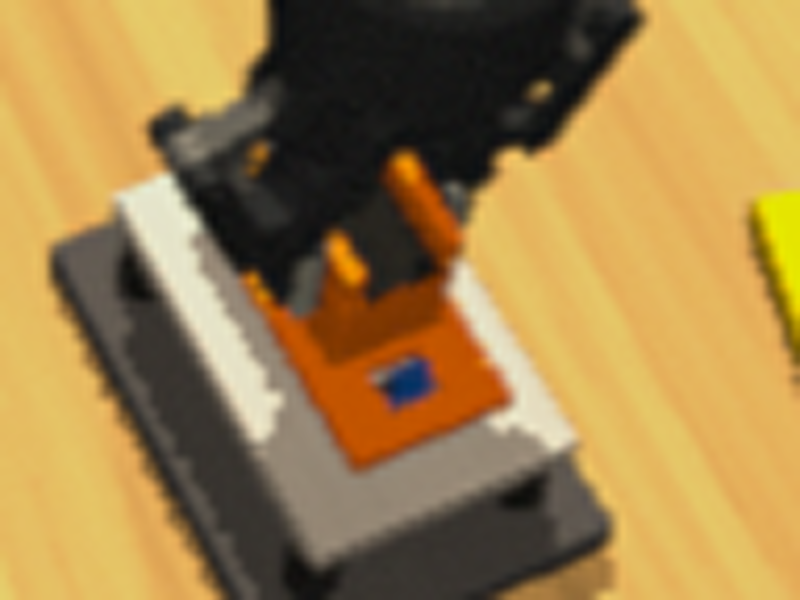

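Emit:
step_arm([
  {"translation":[0,0,0.1],"rot":[0,0,0]},
  {"translation":[0,0,0.2],"rot":[0,0,0]},
  {"translation":[0,0,0.2],"rot":[0,0,0]},
])

```text
clock: 12.18
eef_pos: [511.4, 196.4, 258.8]
tcp_rot: [3.141, -0.0, 1.64]
contact_force: [0.3, -0.8, 6.7]
opening: 0.408
```

Emit:
step_arm([
  {"translation":[0,0,0.1],"rot":[0,0,0]},
  {"translation":[0,0,0.15],"rot":[0,0,0]},
  {"translation":[0,0,0.15],"rot":[0,0,0]},
])

```text
clock: 12.55
eef_pos: [511.4, 196.4, 257.1]
tcp_rot: [3.141, -0.0, 1.64]
contact_force: [1.5, -1.2, 2.5]
opening: 0.41
```

```bash
python3 st.py
```

```text
12.75 [511.4 196.3 257. ] [ 3.1411e+00 -1.0000e-04  1.6398e+00] [ 1.9  -0.98  2.37] [-0.165 -0.369  0.045]
```

The force dropped from 6.7 to 2.4 N, so something snapped past. I'll take a look.

```bash
python3 st.py p3
```

```text
12.95 [511.4 196.4 257. ] [ 3.1412 -0.      1.6398] [ 2.57 -0.87  2.96] [-0.189 -0.45   0.075]
```

View pics/p3.png

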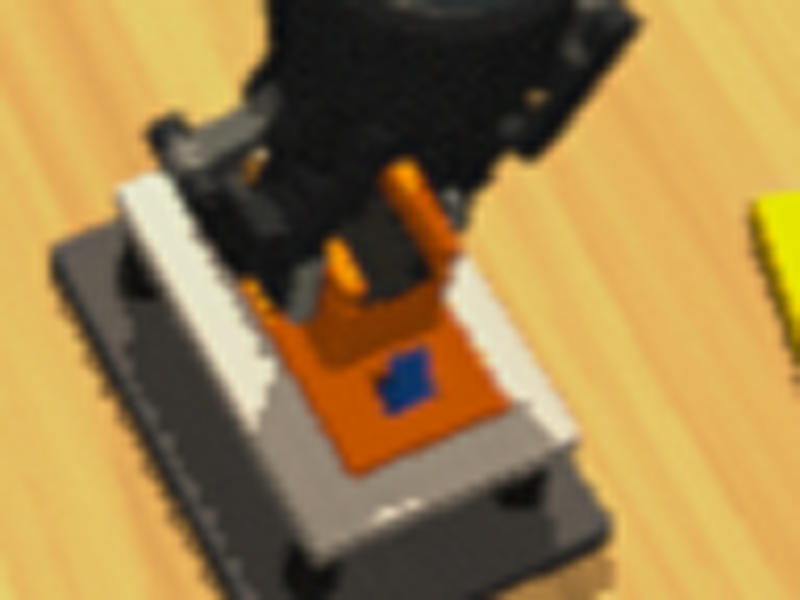

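Fx grew to +2.5 N, so the hook sides are rubbing in x. I'll shift 1 mm in +x (tool y) to relieve it.

Emit:
step_arm([
  {"translation":[0,0.05,0],"rot":[0,0,0]},
  {"translation":[0,0.1,0],"rot":[0,0,0]},
  {"translation":[0,0.1,0],"rot":[0,0,0]},
])

```text
clock: 13.32
eef_pos: [511.8, 196.3, 256.8]
tcp_rot: [-3.14, 0.0, 1.64]
contact_force: [-1.2, -1.3, 2.6]
opening: 0.408
```

```bash
python3 st.py
```

```text
13.525 [511.8 196.3 256.8] [-3.1405e+00  2.0000e-04  1.6397e+00] [-1.01 -1.08  2.75] [-0.158  0.189  0.04 ]
```

Emit:
step_arm([
  {"translation":[0.03,-0.03,0.1],"rot":[0,0,0]},
  {"translation":[0.03,-0.03,0.2],"rot":[0,0,0]},
  {"translation":[0.03,-0.03,0.2],"rot":[0,0,0]},
])

```text
clock: 13.9
eef_pos: [511.8, 196.6, 254.9]
tcp_rot: [-3.141, 0.0, 1.64]
contact_force: [-1.9, -1.9, 3.3]
opening: 0.411
```

```bash
python3 st.py
```

```text
14.1 [511.8 196.6 255. ] [-3.1412e+00  1.0000e-04  1.6398e+00] [-2.09 -1.4   3.75] [-0.378  0.347 -0.021]
```

Emit:
step_arm([
  {"translation":[0,0,0.1],"rot":[0,0,0]},
  {"translation":[0,0,0.2],"rot":[0,0,0]},
  {"translation":[0,0,0.2],"rot":[0,0,0]},
])

```text
clock: 14.48
eef_pos: [512.1, 196.7, 253.0]
tcp_rot: [3.141, -0.0, 1.64]
contact_force: [0.5, -1.7, 3.9]
opening: 0.415
```

```bash
python3 st.py p4
```

```text
14.675 [512.1 196.7 253.1] [ 3.1409e+00 -1.0000e-04  1.6398e+00] [ 0.54 -2.08  3.85] [-0.386 -0.076  0.018]
```

View pics/p4.png

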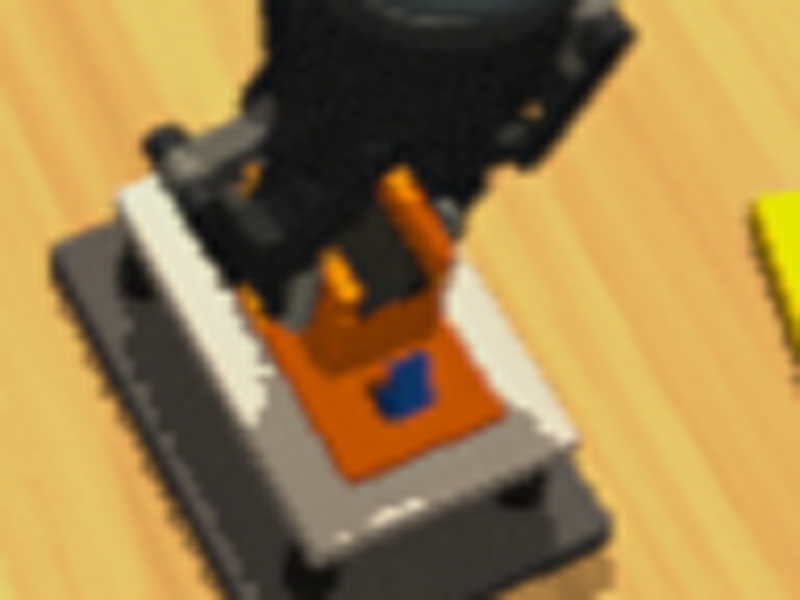

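Emit:
step_arm([
  {"translation":[-0.05,0,0.1],"rot":[0,0,0]},
  {"translation":[-0.05,0,0.2],"rot":[0,0,0]},
  {"translation":[-0.05,0,0.2],"rot":[0,0,0]},
])

```text
clock: 15.05
eef_pos: [512.1, 196.4, 251.0]
tcp_rot: [3.141, -0.0, 1.64]
contact_force: [0.5, 2.6, 3.7]
opening: 0.408
```

```bash
python3 st.py
```

```text
15.25 [512.  196.4 251.1] [ 3.1411e+00 -4.0000e-04  1.6398e+00] [0.83 1.83 3.07] [ 0.257 -0.115 -0.003]
```

Emit:
step_arm([
  {"translation":[0,0,0.1],"rot":[0,0,0]},
  {"translation":[0,0,0.2],"rot":[0,0,0]},
  {"translation":[0,0,0.2],"rot":[0,0,0]},
])

```text
clock: 15.62
eef_pos: [512.0, 196.2, 249.0]
tcp_rot: [3.141, -0.0, 1.64]
contact_force: [1.1, 2.6, 3.3]
opening: 0.41
```

```bash
python3 st.py
```

```text
15.825 [512.  196.2 249.1] [ 3.1414e+00 -1.0000e-04  1.6398e+00] [1.24 2.04 3.87] [ 0.354 -0.195 -0.021]
```

Emit:
step_arm([
  {"translation":[0,0,0.1],"rot":[0,0,0]},
  {"translation":[0,0,0.2],"rot":[0,0,0]},
  {"translation":[0,0,0.2],"rot":[0,0,0]},
])

```text
clock: 16.2
eef_pos: [512.0, 196.2, 247.5]
tcp_rot: [3.141, -0.0, 1.64]
contact_force: [-1.1, 1.2, 11.4]
opening: 0.407
```

```bash
python3 st.py
```

```text
16.4 [512.  196.2 247.6] [ 3.1414e+00 -1.0000e-04  1.6398e+00] [-0.65  1.45 11.52] [0.25  0.176 0.007]
```

The buffer is reached. Small steps now, up to about 17 N.

Emit:
step_arm([
  {"translation":[0,0,0.03],"rot":[0,0,0]},
  {"translation":[0,0,0.03],"rot":[0,0,0]},
])

```text
clock: 16.65
eef_pos: [512.0, 196.2, 247.4]
tcp_rot: [3.141, -0.0, 1.64]
contact_force: [-0.5, 1.2, 13.2]
opening: 0.41
```

```bash
python3 st.py
```

```text
16.85 [512.  196.2 247.4] [ 3.1413e+00 -1.0000e-04  1.6398e+00] [-1.24  1.65 13.44] [0.204 0.273 0.004]
```

Emit:
step_arm([
  {"translation":[0,0,0.02],"rot":[0,0,0]},
  {"translation":[0,0,0.02],"rot":[0,0,0]},
])

```text
clock: 17.1
eef_pos: [512.0, 196.2, 247.3]
tcp_rot: [3.141, -0.0, 1.64]
contact_force: [-1.9, 0.9, 15.5]
opening: 0.41
```

```bash
python3 st.py p5
```

```text
17.3 [512.  196.2 247.3] [ 3.1413e+00 -1.0000e-04  1.6398e+00] [-1.78  1.15 14.27] [0.175 0.331 0.041]
```

View pics/p5.png

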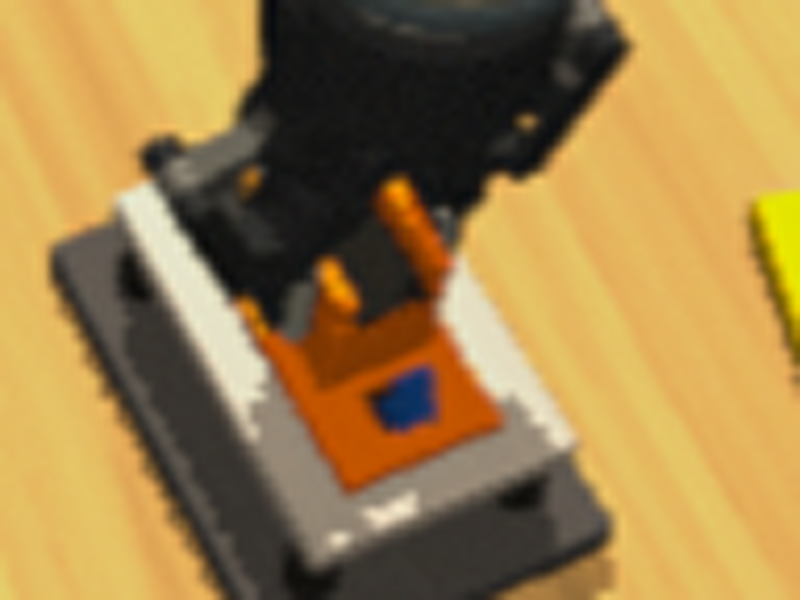

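The blue nose now spreads over the foot. I'll press a little more, to about 18 N net.

Emit:
step_arm([
  {"translation":[0,0,0.04],"rot":[0,0,0]},
  {"translation":[0,0,0.04],"rot":[0,0,0]},
])

```text
clock: 17.55
eef_pos: [512.0, 196.2, 247.1]
tcp_rot: [3.141, -0.0, 1.64]
contact_force: [-2.2, 1.2, 16.9]
opening: 0.412
```

```bash
python3 st.py
```

```text
17.75 [512.  196.2 247.1] [ 3.1413e+00 -1.0000e-04  1.6398e+00] [-2.62  0.59 16.41] [0.144 0.451 0.011]
```

Emit:
step_arm([
  {"translation":[0,0,0.02],"rot":[0,0,0]},
  {"translation":[0,0,0.02],"rot":[0,0,0]},
])

```text
clock: 18.0
eef_pos: [512.0, 196.2, 247.0]
tcp_rot: [3.141, -0.0, 1.64]
contact_force: [-2.5, 1.0, 17.9]
opening: 0.41
```

```bash
python3 st.py
```

```text
18.2 [512.  196.2 247. ] [ 3.1412e+00 -1.0000e-04  1.6398e+00] [-3.38  0.74 18.  ] [0.126 0.496 0.006]
```

Net force is about 18.7 N at a slope of 10 N/mm, so the rest is solidly home. Next I rise slowly to the neutral height.

Emit:
step_arm([
  {"translation":[0,0,-0.1],"rot":[0,0,0]},
  {"translation":[0,0,-0.2],"rot":[0,0,0]},
  {"translation":[0,0,-0.4],"rot":[0,0,0]},
  {"translation":[0,0,-0.6],"rot":[0,0,0]},
  {"translation":[0,0,-0.8],"rot":[0,0,0]},
  {"translation":[0,0,-0.8],"rot":[0,0,0]},
])

```text
clock: 18.95
eef_pos: [511.8, 196.0, 253.8]
tcp_rot: [-3.141, 0.0, 1.64]
contact_force: [1.4, -0.3, 2.0]
opening: 0.415
```

```bash
python3 st.py
```

```text
19.15 [511.8 196.  253.7] [-3.1411e+00  3.0000e-04  1.6399e+00] [ 1.26 -0.39  2.23] [ 0.    -0.287  0.006]
```

Emit:
step_arm([
  {"translation":[0,0,-0.2],"rot":[0,0,0]},
  {"translation":[0,0,-0.4],"rot":[0,0,0]},
  {"translation":[0,0,-0.6],"rot":[0,0,0]},
  {"translation":[0,0,-0.7],"rot":[0,0,0]},
  {"translation":[0,0,-0.7],"rot":[0,0,0]},
])

```text
clock: 19.77
eef_pos: [511.7, 196.2, 260.9]
tcp_rot: [-3.141, 0.0, 1.64]
contact_force: [0.1, -0.2, -0.1]
opening: 0.412
```

```bash
python3 st.py p6
```

```text
19.975 [511.8 196.2 260.8] [-3.1412e+00  1.0000e-04  1.6398e+00] [-0.18 -0.06 -0.72] [-0.01   0.052  0.004]
```

View pics/p6.png

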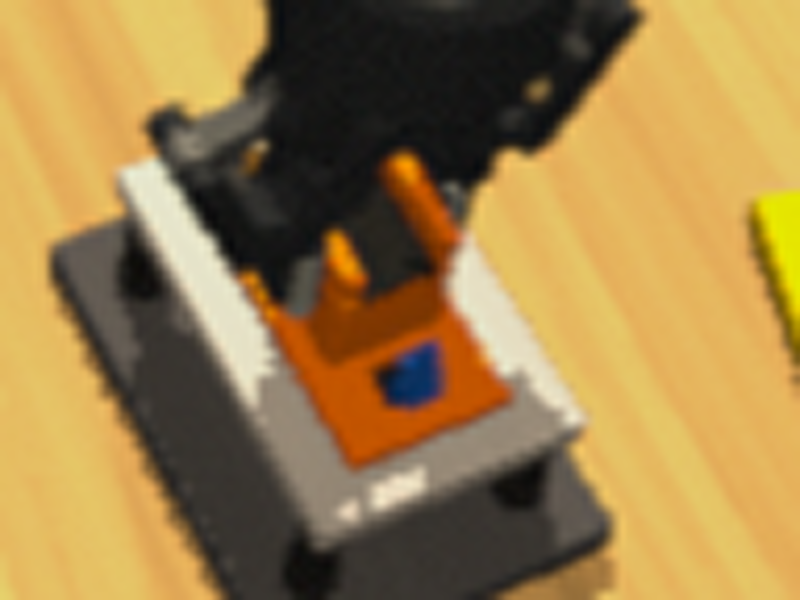

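Neutral height is reached. Now the light pull to about 3 mm above it, which is a TCP rise of about 6 mm including the 1.5 mm of play.

Emit:
step_arm([
  {"translation":[0,0,-0.15],"rot":[0,0,0]},
  {"translation":[0,0,-0.3],"rot":[0,0,0]},
  {"translation":[0,0,-0.45],"rot":[0,0,0]},
  {"translation":[0,0,-0.6],"rot":[0,0,0]},
  {"translation":[0,0,-0.6],"rot":[0,0,0]},
  {"translation":[0,0,-0.6],"rot":[0,0,0]},
])

```text
clock: 20.72
eef_pos: [511.9, 196.2, 266.9]
tcp_rot: [-3.142, 0.0, 1.64]
contact_force: [0.2, 0.2, -3.0]
opening: 0.415
```

```bash
python3 st.py p7; python3 - <<'E'
# plate height from near-right and near-left/bottom corner edges vs initial, via image shift of the +y plate edge / -x edge
from h import *
a=cv2.cvtColor(cv2.imread("pics/side0.png"),cv2.COLOR_BGR2GRAY)
for n in("p6","p7"):
    b=cv2.cvtColor(np.load(f"pics/{n}.npy"),cv2.COLOR_RGB2GRAY)
    for u in (368,370,372,388,391,393): 
        col=lambda g:g[280:310,u].astype(float)
        A,B=col(a),col(b)
        def edge(g):
            # strongest dark edge, half level crossing
            hi=g[:3].mean() if False else None
            d=np.diff(cv2.GaussianBlur(g[:,None],(1,3),0)[:,0]); k=d.argmin(); w=slice(max(0,k-2),k+3); x=np.arange(len(d))[w]; return 280.5+(x*-d[w]).sum()/(-d[w]).sum()
        print(n,u,round(edge(A),2),round(edge(B),2))
E
```

```text
20.925 [511.9 196.2 266.9] [-3.1415e+00  1.0000e-04  1.6398e+00] [-0.12  0.34 -2.44] [ 0.003 -0.027 -0.013]
p6 368 296.81 297.72
p6 370 295.97 296.5
p6 372 295.04 295.41
p6 388 288.55 289.48
p6 391 286.8 283.81
p6 393 285.17 285.53
p7 368 296.81 296.96
p7 370 295.97 296.05
p7 372 295.04 294.9
p7 388 288.55 288.55
p7 391 286.8 283.01
p7 393 285.17 284.29
```

View pics/p7.png

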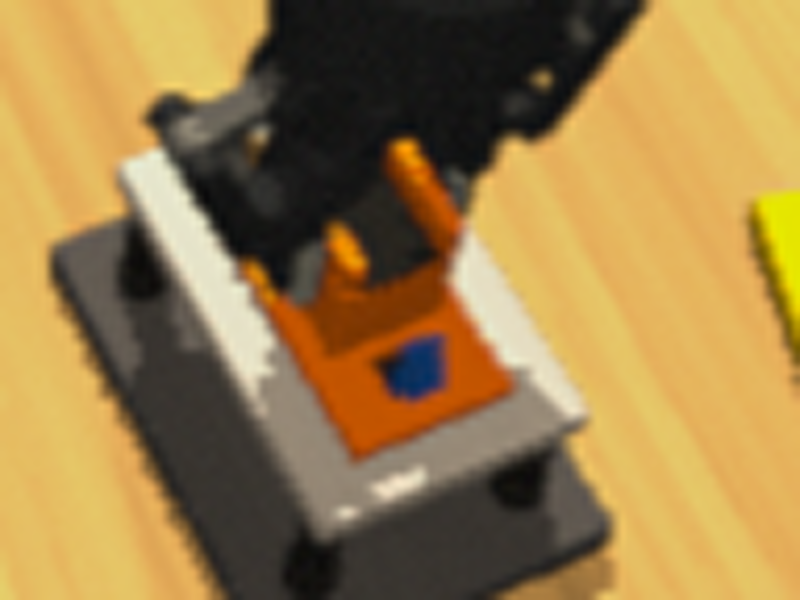

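```bash
cat > ph.py <<'E'
from h import *
import sys
a=cv2.cvtColor(cv2.imread("pics/side0.png"),cv2.COLOR_BGR2GRAY).astype(float)
M=np.eye(3)
for n in sys.argv[1:]:
    b=cv2.cvtColor(np.load(f"pics/{n}.npy"),cv2.COLOR_RGB2GRAY).astype(float)
    ds=[]
    for u in range(341,351):
        def edge(g):
            c=g[250:290,u]; k=np.where(c>180)[0]; k=k[-1] if len(k) else 0
            # last crossing below 130 following bright run
            i=[j for j in range(1,39) if c[j]>=130>c[j+1]]; j=i[0]; return 250+j+(c[j]-130)/(c[j]-c[j+1])
        try: ds.append(edge(a)-edge(b))
        except Exception as e: ds.append(np.nan)
    print(n,np.round(ds,2),"median px up",np.nanmedian(ds).round(2))
E
python3 ph.py p1 p2 p3 p4 p5 p6 p7
python3 - <<'E'
from h import *
from rig import imaging
f=imaging.grab_frame("side");M=np.array(f["world_to_cam"]);K=np.array(f["camera_matrix"])
# vertical pixel shift at fixed column of the +x edge line per mm of z
a=.069;ex=np.array([np.cos(a),np.sin(a)]);ey=np.array([-ex[1],ex[0]])
def pr(P):
    q=M[:3,:3]@P+M[:3,3];return np.array([K[0,0]*q[0]/-q[2]+K[0,2],-K[1,1]*q[1]/-q[2]+K[1,2]])
def row(z,u):
    c=np.array([512.6,197.8]);A=pr(np.r_[c+42*ex-62*ey,z]);B=pr(np.r_[c+42*ex+62*ey,z]);return A[1]+(u-A[0])/(B[0]-A[0])*(B[1]-A[1])
print("px per mm at col 345",(row(70,345)-row(75,345))/5)
E
```

```text
px per mm at col 345 0.26704212870646415Traceback (most recent call last):
  File "ph.py", line 6, in <module>
    b=cv2.cvtColor(np.load(f"pics/{n}.npy"),cv2.COLOR_RGB2GRAY).astype(float)
                   ~~~~~~~^^^^^^^^^^^^^^^^^
    fid = stack.enter_context(open(os.fspath(file), "rb"))
                              ~~~~^^^^^^^^^^^^^^^^^^^^^^^
FileNotFoundError: [Errno 2] No such file or directory: 'pics/p1.npy'
```

```bash
python3 ph.py p2 p3 p4 p5 p6 p7
```

```text
p2 [-3.86 -3.67 -3.71 -3.84 -3.86 -3.83 19.18 19.3  -3.95 -3.89] median px up -3.83
p3 [-2.83 -2.62 -2.64 -2.82 -2.89 -2.79 17.73 -2.92 -2.84 -2.83] median px up -2.83
p4 [-3.18 -3.24 -3.32 -3.3  -3.35 -3.25 16.3  21.34 -3.26 -3.26] median px up -3.25
p5 [ 7.19 10.31 12.64 -4.13 -4.1  17.78 18.81 20.37 22.42 24.62] median px up 15.21
p6 [-0.46 -0.49 -0.48 -0.67 -0.5  -0.51 18.63 -0.74 -0.59 -0.47] median px up -0.5
p7 [ 0.64  0.75  0.66  0.57  0.66  0.66  0.67 21.34  0.74  0.79] median px up 0.67
```

By the image the plate is 2.5 mm above its normal height. I'll add 0.6 mm and hold.

Emit:
step_arm([
  {"translation":[0,0,-0.06],"rot":[0,0,0]},
  {"translation":[0,0,-0.06],"rot":[0,0,0]},
  {"translation":[0,0,-0.06],"rot":[0,0,0]},
  {"translation":[0,0,-0.06],"rot":[0,0,0]},
])

```text
clock: 21.48
eef_pos: [511.9, 196.2, 267.5]
tcp_rot: [-3.142, 0.0, 1.64]
contact_force: [0.2, -0.1, -2.8]
opening: 0.411
```

```bash
python3 st.py p8; python3 ph.py p8
```

```text
21.675 [511.9 196.2 267.5] [-3.1415  0.      1.6398] [ 0.1   0.62 -2.51] [-0.017 -0.035 -0.013]
p8 [ 0.86  0.85  0.81  0.79  0.87  0.85  0.82 21.23  0.92  0.9 ] median px up 0.86
```

The plate is up 3.2 mm. Now I lower back to neutral, release and retract.

Emit:
step_arm([
  {"translation":[0,0,0.2],"rot":[0,0,0]},
  {"translation":[0,0,0.4],"rot":[0,0,0]},
  {"translation":[0,0,0.6],"rot":[0,0,0]},
  {"translation":[0,0,0.75],"rot":[0,0,0]},
  {"translation":[0,0,0.75],"rot":[0,0,0]},
  {"translation":[0,0,0.75],"rot":[0,0,0]},
])

```text
clock: 22.42
eef_pos: [511.9, 196.2, 260.1]
tcp_rot: [3.142, -0.0, 1.64]
contact_force: [-0.6, 0.2, -0.4]
opening: 0.412
```

Emit:
step_arm([
  {"translation":[0,0,0],"rot":[0,0,0]},
  {"translation":[0,0,0],"rot":[0,0,0]},
  {"translation":[0,0,0],"rot":[0,0,0]},
  {"translation":[0,0,0],"rot":[0,0,0]},
  {"translation":[0,0,0],"rot":[0,0,0]},
  {"translation":[0,0,0],"rot":[0,0,0]},
  {"translation":[0,0,0],"rot":[0,0,0]},
  {"translation":[0,0,0],"rot":[0,0,0]},
], grip=0)

```text
clock: 23.42
eef_pos: [511.9, 196.2, 260.0]
tcp_rot: [-3.142, 0.0, 1.64]
contact_force: [-0.3, 0.5, -0.0]
opening: 1.001
```

```bash
python3 st.py p9; python3 ph.py p9
```

```text
23.625 [511.9 196.2 260. ] [-3.1415 -0.      1.6397] [-0.33 -0.32 -0.29] [ 0.009  0.    -0.02 ]
p9 [  nan   nan   nan   nan   nan   nan   nan   nan -0.9  -0.93] median px up -0.91
```

View pics/p9.png

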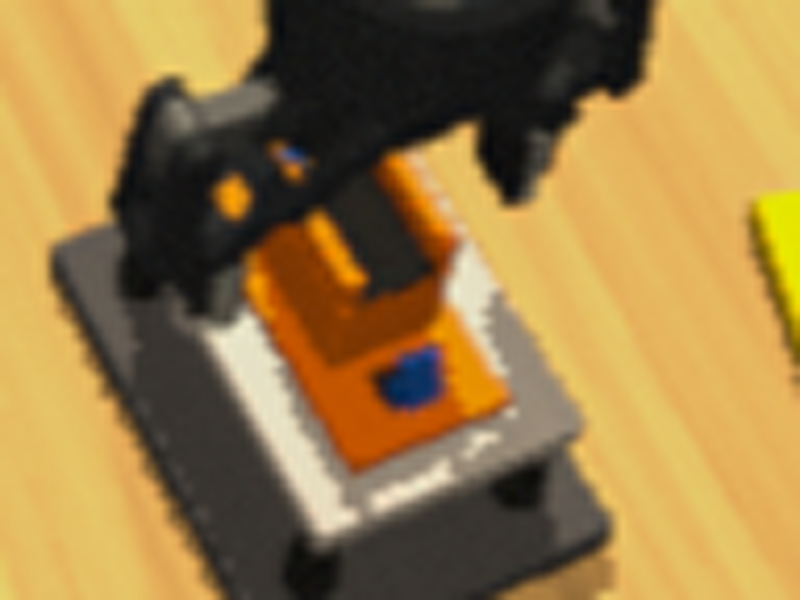

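The fingers are open and clear of the rest. I'll retract straight up.

Emit:
step_arm([
  {"translation":[0,0,-2],"rot":[0,0,0]},
  {"translation":[0,0,-5],"rot":[0,0,0]},
  {"translation":[0,0,-9],"rot":[0,0,0]},
  {"translation":[0,0,-13],"rot":[0,0,0]},
  {"translation":[0,0,-15],"rot":[0,0,0]},
  {"translation":[0,0,-15],"rot":[0,0,0]},
])

```text
clock: 24.38
eef_pos: [512.3, 196.3, 411.5]
tcp_rot: [3.138, -0.001, 1.64]
contact_force: [-0.2, 0.5, -1.1]
opening: 0.996
```

Emit:
step_arm([
  {"translation":[-6,-6,0],"rot":[0,0,0]},
  {"translation":[-12,-12,0],"rot":[0,0,0]},
  {"translation":[-18,-15,0],"rot":[0,0,0]},
  {"translation":[-22,-16,0],"rot":[0,0,0]},
  {"translation":[-24,-16,0],"rot":[0,0,0]},
  {"translation":[-24,-16,0],"rot":[0,0,0]},
  {"translation":[-24,-16,0],"rot":[0,0,0]},
])

```text
clock: 25.25
eef_pos: [368.7, -54.1, 409.3]
tcp_rot: [-3.141, -0.001, 1.639]
contact_force: [-0.2, 0.1, 0.4]
opening: 1.003
```

```bash
python3 st.py pA; python3 ph.py pA; python3 - <<'E'
from h import *
from rig import imaging
s=imaging.grab_frame("side")["image"]; t=imaging.grab_frame("top")["image"]
cv2.imwrite("pics/fin.png",np.vstack([np.hstack([cv2.resize(s[:,:,::-1],(400,250)),cv2.resize(t[:,:,::-1],(400,250))]),np.hstack([cv2.resize(s[235:310,310:430,::-1],(400,250),interpolation=2),cv2.resize(t[190:265,180:300,::-1],(400,250),interpolation=2)])]))
E
```

```text
25.45 [369.1 -53.4 409.7] [-3.1411e+00 -3.0000e-04  1.6417e+00] [ 0.12  0.15 -0.14] [ 0.014 -0.02   0.032]
pA [-0.89 -0.84 -0.79 -0.83 -0.92 -0.88 -0.72 13.9  13.96 14.98] median px up -0.81
```

View pics/fin.png

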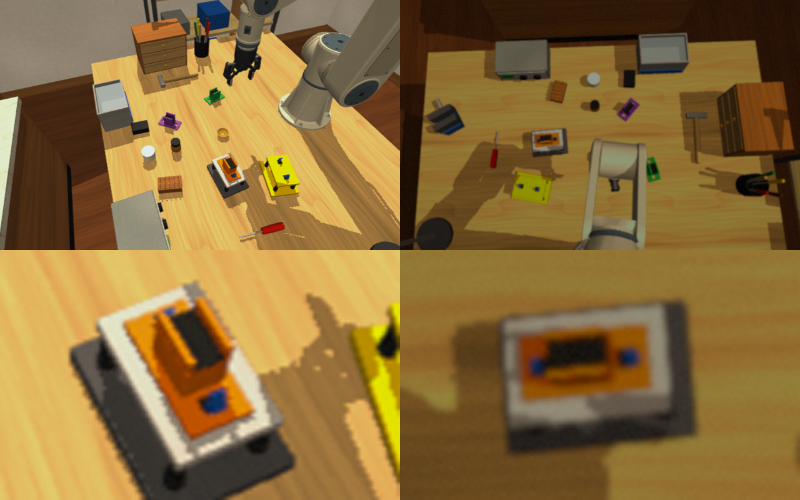

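The rest lies flat and centred, with both hook noses showing over its windows. The plate sits about 3 mm below its unloaded height under the rest's weight. The bystanders look unmoved and the arm is clear, so I'm handing in.

```bash
python3 -c "
from rig import ticket; print(ticket.sign_off())"
```

```text
the job is handed in; nothing more can be done
None
```

The orange rest is clipped onto the dock, checked with a light pull and released, and I handed the job in at about 25.5 s of the 64 s. No verdict was given.

- **Pressing on:** I lowered the rest over both hooks until the plate met its buffer. I then pressed to about 18.7 N net, where the force rose about 10 N/mm, so the rest was against the plate. Peak force stayed below 20 N, with up to about 3.5 N sideways.
- **Pull check:** Pulling up with about 1.8 N net raised the plate about 3.2 mm above its unloaded height, measured in the side view, with the rest still clipped in. I then lowered it, opened the gripper and moved clear.
- **Last pictures:** The rest lies square and centred, with both hooks standing in its windows. The plate sits about 3 mm below its unloaded height under the rest's weight. The other things on the bench look unmoved by eye.

**Disagreements:**
- The two cameras disagreed by 2–4 mm along y before the fit. I settled it by comparing a hook with its window in one picture and by watching the side forces.
- The height reckoned from the gripper put the rest about 0.9 mm higher on the plate than the pictures did.
- The -y hook's click was never seen directly. I infer it from the firm, level seating and the last top view.

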